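# Seat the focus carriage in the corner of the measuring stage

### The job

The black focus carriage lies askew on the measuring stage; set it up for inspection by pushing it along the stage with the fingertips, against its side faces, until it sits square in the corner, its long back side flush against the back rail and its left end flush against the end stop. Push it only: do not lift or tip it, keep the fingers off the bright machined guideway on its top, and leave everything else standing where it is. Take the hand away when it is seated.

Things in the scene. Friction and masses are not known exactly. Their poses are not given: they have to be found in the camera images.
- stage: low measuring stage (micrometer cross table), fixed, turned up to 0.22 rad. Origin on the bench under its middle, z up; its x axis points from the robot's side to the back rail, y to the left along the rail. Flat aluminium top plate 320 mm (x) by 380 mm (y), its surface 70 mm above the origin. Two micrometer heads stick out below the top's level, about 100 mm from the right and near sides
- rail (a point): middle of the foot of the back rail's inner face, at (+115, 0, +70) mm in the stage's frame; axes as the stage. The rail is a fixed steel bar along the stage's y, 350 mm long, 14 mm high above the top plate and 12 mm thick (to +x); its inner face looks to -x
- end_stop: end stop, fixed, at another place along the rail each time. Origin in the inner corner, on the top plate; axes as the stage. The carriage belongs on its -x, -y side: rail face at x = 0, stop face at y = 0. Steel bar 14 mm high, 14 mm thick (y 0 to 14), from the rail 83 mm towards the near side; over the rail a clamp block (x -12 to +28 mm, y 0 to 30 mm) with thumb screw, 45 mm high
- carriage: the black focus carriage, a flat rectangular aluminium plate 95 mm (its x) by 120 mm (its y) and 18 mm thick, loose on the stage, 0.55 to 0.85 kg, too wide to be grasped across. Origin at the centre of its underside, z up; its long back side is the face x = +47.5 mm, its left end the face y = +60 mm. It starts up to 0.3 rad askew to the stage
- back_left (a point): point on the carriage's vertical back left edge, 9 mm above its underside, at (+47.5, +60, +9) mm in the carriage's frame; axes as the carriage
- back_right (a point): point on the carriage's vertical back right edge, at (+47.5, -60, +9) mm in the carriage's frame; axes as the carriage
- guideway: bright machined dovetail guideway, part of the carriage, raised 12 mm above the middle of the black plate (its top is 30 mm above the carriage's underside), 36 mm (x) by 90 mm (y); origin at the centre of its foot, 18 mm above the carriage's origin. Not to be touched
- clamp_knob: bystander: loose black knurled knob, 30 mm across and 28 mm high, on the near left part of the stage; origin at the centre of its underside
- lens_ring: bystander: loose dark metal ring, 38 mm across and 12 mm high, on the stage to the left of the end stop; origin at the centre of its underside
- eyepiece: bystander: black eyepiece standing on the bench to the left, 41 mm across, 62 mm high; origin at the centre of its underside
- dust_cap: bystander: flat black cap on the bench to the left, 68 mm across, 14 mm high; origin at the centre of its underside
- screwdriver: bystander: screwdriver lying on the bench to the left; origin under its middle
- objective_short: bystander: steel objective standing on the bench to the right, 27 mm across, 36 mm high; origin at the centre of its underside
- objective_long: bystander: steel objective standing on the bench to the right, 27 mm across, 50 mm high; origin at the centre of its underside
- oil_bottle: bystander: small amber bottle on the bench to the right, 42 mm across, 75 mm high; origin at the centre of its underside

How it is judged:
By the outcome, as a careful person would: the job done as asked, in the order asked, and still so for the second after the job is handed in, with the robot touching nothing.
It also fails if it takes over 51 s, if anything falls off the work surface, if the arm or the gripper's body presses on something with over 40 N, if the wrist force passes 120 N, or if a joint passes its speed limit or range.

### The arm

A 6-joint arm with a two-finger parallel gripper is mounted at the origin on the work surface. World frame = base frame: x ahead of the robot, y to its left, z up, the work surface at z = 0. Lengths are in mm, angles in rad, forces in N, time in s.
With the tool pointing down it reaches from about 275 to 750 mm from the base axis. Payload 10.2 kg.
Tool frame: the origin (TCP) lies at the very end of the fingers, on their centre line; the grasp point (between the pads) lies 19 mm behind it; z points along the fingers, y is the direction in which the jaws open and shut (so a half turn about z gives the same grasp; the last joint's range is limited). The gripper opens to 85 mm and grips with 20 to 120 N. Pads are 22 mm wide; open, the fingers measure 114 mm over their backs; the gripper's body (76 mm by 85 mm) begins 54 mm behind the grasp point. The pads swing forward as they close: fully open they stand 13 mm farther back than shut.
Start: joints at [-1.401, 0.313, 1.498, -0, 1.331, -0.223], TCP at [200.946, -485.028, 231.294] pointing down, gripper open.
Joint ranges: [-2.94, 2.94], [-0.97, 2.17], [0.19, 2.56], [-1.23, 4.37], [0.02, 3.11], [-2.88, 2.88]. Speed limits (rad/s): [2.39, 2.39, 3.01, 3.14, 3.14, 3.14].

### API

Orientations are given as a unit quaternion [w, x, y, z].
In Python, from rig import ctrl, eyes, order gives the robot as it stands.
- The arm moves only by the tool move_arm, never from a script. Its argument "deltas" is a list of rows, each a list of 6 numbers: the shift along the tool's x, y, z in cm, then the turn, a rotation vector about the tool's x, y, z in degrees. A call has exactly 10 rows; each row shifts and turns the commanded pose from where the row before left it, along the tool's axes as they then stand; what a row does not reach is not made up. A row lasts 1/10 s, in which the tool goes at most 50 mm and 8.59 degrees, less where a joint would pass 70% of its speed; a pose out of reach is approached as far as the arm can. A call is refused whole if a number of a shift passes 5 or a number of a turn 8.59, either way. A call with a gripper value outside its range is refused whole. "grip" is the finger opening in cm, from 0 to 8.54, set as the call begins (left out, the last holds). The fingers move at their own pace and stop on an object; "newtons" is the grip in N (left out, the last holds). Time passes only in rows, so rows that do not move let the fingers close, or fill a call up. It gives the time, the measured TCP pose, the force and the opening at its end, in the units of the state.
- ctrl.sense(): the state, without advancing time (a new reading comes with each control period).
- eyes.capture(name): name is "scene" or "top" or "wrist"; returns the picture (420x560x3 uint8, blue, green, red); there is no depth.
- eyes.camera_params(name): a dict with "K" (3x3 intrinsics, pixels), "camera_from_world" (4x4, takes a point from world to camera coordinates). Camera axes: x right, y down, z forward; pixel columns grow to the right and rows downward; lengths in mm; the calibration is good to about 2 mm. A picture is of the moment at which its call begins: read the wrist's pose just before it. camera_params takes no time and is no camera call; for the wrist camera it gives the pose at the moment of the call.
- order.finish_job(): hands the job in, once; it reports no verdict.
The state is a dict: "time_s": time; "joints": joint angles; "dq": joint speeds; "tau": joint torques, N m; "eef_pos": TCP position; "ee_rot": TCP orientation; "force": force on the tool from outside, world axes, zero at the start; "wrist_torque": the same for the moment, N m; "grip_width": opening from 0.0 (shut) to 1.0 (fully open).
Only numpy, scipy, OpenCV 4.12 (cv2) and the standard library are available. Lean on these libraries where they do the work, as an engineer would, in place of code of your own. Each camera call takes 0.05 s, during which the arm holds its last target.

## Working session

There is one attempt and no reset: what is moved stays moved. The work goes in short steps, Python scripts to look and compute and a tool call to move; the robot and the scene stay as the last step left them, time stands still between calls to the robot, and variables do not carry over. Pictures are saved under pics/ and viewed, and the job is handed in when it is done.

Besides the shell and the picture viewer there is one more tool, called after "Call:" as a command line: name --pt "numbers of a row" for each row, then --argument value for the rest. move_arm: Moves the arm, as the interface text tells. Its arguments: {"type":"object","properties":{"deltas":{"type":"array"},"grip":{"type":"number"},"newtons":{"type":"number"}},"required":["deltas"]}

```bash
ls; mkdir -p pics; python3 - <<'E'
from rig import ctrl,eyes
import cv2
print(ctrl.sense())
for n in("scene","top"):
    im=eyes.capture(n); cv2.imwrite(f"pics/{n}0.png",im); p=eyes.camera_params(n); print(n,p)
E
```

```text
pics
{'time_s': 0.0, 'joints': array([-1.40138894e+00,  3.13472968e-01,  1.49841731e+00,  1.40542739e-05,
        1.33105059e+00, -2.23407847e-01]), 'dq': array([ 1.54080461e-03,  6.09752238e-04,  1.01495118e-03, -9.25643252e-06,
       -1.23073135e-03,  4.97192070e-04]), 'tau': array([-2.62642352e-04, -4.12263143e+01, -2.59743601e+01, -1.91439353e-04,
        4.08906824e-03,  3.61708018e-06]), 'eef_pos': array([ 200.90832957, -484.75480944,  230.73078393]), 'ee_rot': array([-6.73678697e-04,  9.80774052e-01,  1.95145596e-01,  2.50214128e-05]), 'force': array([-0.48424631, -0.22738904,  0.59801956]), 'wrist_torque': array([ 0.01210768, -0.00969309,  0.02238253]), 'grip_width': 1.0015509367420825}
scene {'K': array([[447.16674235,   0.        , 269.0480087 ],
       [  0.        , 447.16674235, 207.35751047],
       [  0.        ,   0.        ,   1.        ]]), 'camera_from_world': array([[ 3.58097143e-01,  9.33591727e-01,  1.31500448e-02,
        -1.51166117e+02],
       [ 5.86071970e-01, -2.13790821e-01, -7.81545348e-01,
        -2.39763364e+02],
       [-7.26832912e-01,  2.87576029e-01, -6.23709825e-01,
         1.86926632e+03],
       [ 0.00000000e+00,  0.00000000e+00,  0.00000000e+00,
         1.00000000e+00]])}
top {'K': array([[390.80897302,   0.        , 281.35239563],
       [  0.        , 390.80897302, 210.99257605],
       [  0.        ,   0.        ,   1.        ]]), 'camera_from_world': array([[-2.64864385e-02, -9.99543925e-01,  1.45055191e-02,
        -6.43616053e+00],
       [-9.96507429e-01,  2.52508848e-02, -7.95948269e-02,
         5.20960302e+02],
       [ 7.91922485e-02, -1.65630410e-02, -9.96721753e-01,
         9.99021327e+02],
       [ 0.00000000e+00,  0.00000000e+00,  0.00000000e+00,
         1.00000000e+00]])}
```

View pics/scene0.png

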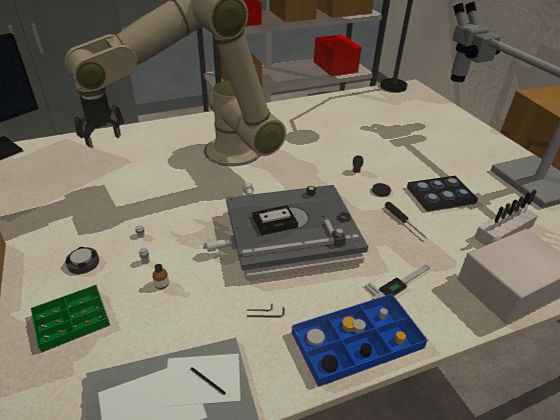

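```bash
python3 - <<'E'
import cv2
im=cv2.imread("pics/top0.png")
c=im[90:310,180:440]; cv2.imwrite("pics/top0c.png",cv2.resize(c,None,fx=2.6,fy=2.6,interpolation=cv2.INTER_CUBIC))
E
```

```text
(no output)
```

View pics/top0.png

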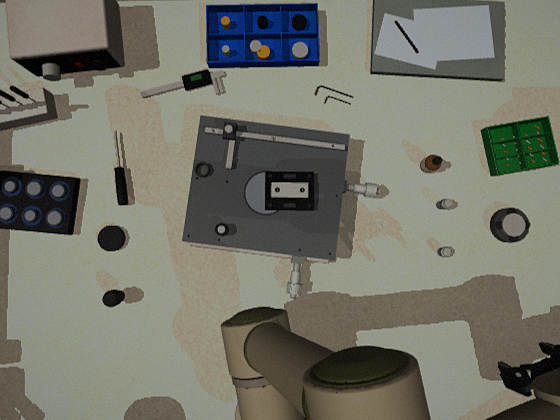

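View pics/top0c.png

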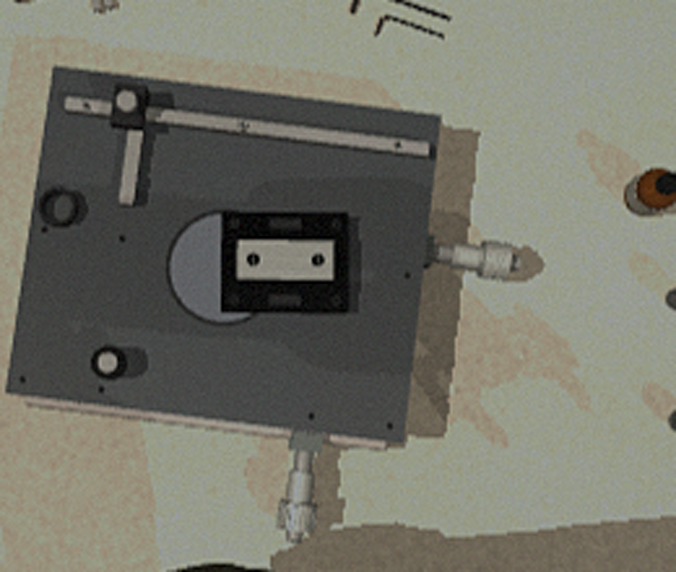

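```bash
cat > h.py <<'E'
import numpy as np
from rig import ctrl,eyes
def ray(name,uv,z,P=None):
    p=P or eyes.camera_params(name); K=p["K"];T=p["camera_from_world"];R=T[:3,:3];t=T[:3,3]
    o=-R.T@t; d=R.T@np.linalg.inv(K)@np.array([uv[0],uv[1],1.]); return o+d*(z-o[2])/d[2]
def proj(P,X):
    X=np.atleast_2d(X); T=P["camera_from_world"];c=X@T[:3,:3].T+T[:3,3]; q=c@P["K"].T; return q[:,:2]/q[:,2:]
E
python3 - <<'E'
from h import *
c=lambda u,v:(180+(u-.8)/2.6,90+(v-.8)/2.6)
for n,z,pts in (("stage",70,[(54,67),(440,117),(403,442),(8,392)]),("carr",88,[(222,213),(348,213),(348,312),(222,312)]),("guide",100,[(237,238),(333,238),(333,282),(237,282)]),("railTopInner",84,[(64,109),(430,157)]),("stop r-edge top near",84,[(135,205),(143,128),(119,203)]),("knob",98,[(108,362)]),("ring",82,[(62,208)])):
    Q=np.array([ray("top",c(*p),z) for p in pts]); print(n,Q[:,:2].round(1).tolist())
    if len(Q)==4: print(Q.mean(0), [float(np.linalg.norm(Q[i]-Q[i-1]).round(1)) for i in range(4)], [float(np.arctan2(*(Q[i]-Q[i-1])[:2]).round(3)) for i in range(4)])
E
```

```text
stage [[763.8, 178.7], [705.9, -195.1], [393.1, -147.3], [450.2, 225.2]]
[578.22742201  15.3718452   70.        ] [317.0, 378.2, 316.5, 376.9] [1.718, -2.988, -1.419, 0.152]
carr [[613.3, 18.6], [610.4, -100.5], [516.5, -97.4], [519.5, 20.7]]
[564.89868686 -39.6682935   88.        ] [93.8, 119.1, 94.0, 118.2] [1.594, -3.118, -1.538, 0.025]
guide [[587.2, 4.9], [585.0, -84.5], [543.8, -83.2], [546.0, 5.9]]
[565.51403713 -39.24477322 100.        ] [41.2, 89.5, 41.3, 89.1] [1.595, -3.117, -1.539, 0.025]
railTopInner [[717.9, 166.9], [663.3, -181.2]]
stop r-edge top near [[623.6, 100.9], [697.7, 92.0], [625.9, 116.0]]
knob [[475.0, 126.6]]
ring [[622.8, 170.2]]
```

Call:
move_arm --pt "2 -1.5 0 0 0 0" --pt "3.9 -2.9 0 0 0 0" --pt "3.9 -2.9 0 0 0 0" --pt "3.9 -2.9 0 0 0 0" --pt "3.9 -2.9 0 0 0 0" --pt "3.9 -2.9 0 0 0 0" --pt "3.9 -2.9 0 0 0 0" --pt "3.9 -2.9 0 0 0 0" --pt "3.9 -2.9 0 0 0 0" --pt "3.9 -2.9 0 0 0 0" --grip 8.54

```text
time_s: 1.1
eef_pos: [438.6, -86.1, 231.3]
ee_rot: [0.0, 0.981, 0.195, -0.0]
force: [1.0, -1.8, -0.3]
grip_width: 0.999
```

Call:
move_arm --pt "3 -2.2 0 0 0 0" --pt "2.9 -2.1 0 0 0 0" --pt "0 0 0 0 0 7.8" --pt "0 0 0 0 0 7.8" --pt "0 0 0 0 0 7.8" --pt "0 0 0 0 0 7.9" --pt "0 0 0 0 0 0" --pt "0 0 0 0 0 0" --pt "0 0 0 0 0 0" --pt "0 0 0 0 0 0"

```text
time_s: 2.1
eef_pos: [476.1, -25.7, 231.3]
ee_rot: [0.0, 0.997, -0.076, -0.0]
force: [-0.5, 0.3, 0.4]
grip_width: 0.998
```

```bash
cat >> h.py <<'E'
import cv2
from scipy.spatial.transform import Rotation as Ro
def pose():
    s=ctrl.sense(); q=s["ee_rot"]; return s["time_s"],s["eef_pos"],Ro.from_quat([q[1],q[2],q[3],q[0]]),s
def go(target,heading):
    t,p,R,s=pose(); d=R.inv().apply(np.array(target)-p)/10
    c,sn=np.cos(heading),np.sin(heading); Rt=Ro.from_matrix(np.array([[c,sn,0],[sn,-c,0],[0,0,-1]]))
    rv=np.degrees((R.inv()*Rt).as_rotvec()); print("t",t,"pos",p.round(1),"F",s["force"].round(1),"delta cm",d.round(2),"turn",rv.round(2))
E
python3 - <<'E'
from h import *
go([475.8,-25.5,231],-.153)
P=eyes.camera_params("wrist");im=eyes.capture("wrist");cv2.imwrite("pics/w1.png",im);print(P)
np.save("pics/w1.npy",P,allow_pickle=True)
E
```

```text
t 2.1 pos [476.1 -25.7 231.3] F [-0.5  0.3  0.4] delta cm [-0.03 -0.02  0.03] turn [0.   0.01 0.06]
{'K': array([[339.20172738,   0.        , 279.0996571 ],
       [  0.        , 339.20172738, 206.56213621],
       [  0.        ,   0.        ,   1.        ]]), 'camera_from_world': array([[-1.51822625e-01, -9.88407733e-01, -2.09995295e-04,
         4.81571687e+01],
       [-9.54403156e-01,  1.46544157e-01,  2.60075810e-01,
         4.23171743e+02],
       [-2.57030168e-01,  3.96858123e-02, -9.65588178e-01,
         5.02193848e+02],
       [ 0.00000000e+00,  0.00000000e+00,  0.00000000e+00,
         1.00000000e+00]])}
```

View pics/w1.png

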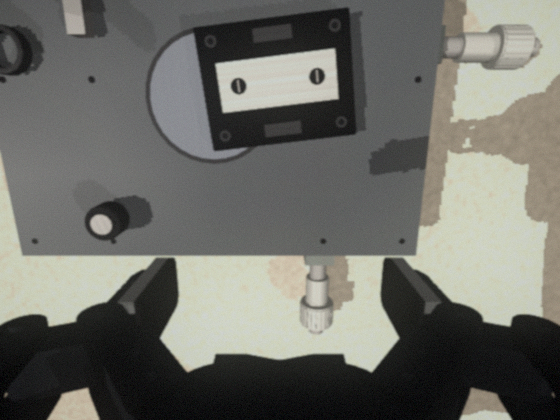

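The wrist picture shows the carriage with its top corners near (196,29), (348,9), (355,132) and (213,150). The stage's near edge runs at row 255, parallel to the jaws, and the knob is at (103,222), clear on the left.

```bash
cat >> h.py <<'E'
th=-.153; ex=np.array([np.cos(th),np.sin(th)]); ey=np.array([-np.sin(th),np.cos(th)]); O=np.array([578.2,15.4])
def S(p): d=np.array(p)[:2]-O; return np.array([d@ex,d@ey])
def W(sx,sy): return O+sx*ex+sy*ey
E
python3 - <<'E'
from h import *
P=np.load("pics/w1.npy",allow_pickle=True).item()
for n,z,pts in (("carr",88,[(196,29),(348,9),(355,132),(213,150)]),("near edge",70,[(22,255),(416,255)]),("guide",100,[(216,64),(335,48),(339,98),(222,113)]),("knob",98,[(103,222)])):
    Q=np.array([ray("w",p,z,P) for p in pts]); print(n,Q[:,:2].round(1).tolist(),[S(q).round(1).tolist() for q in Q])
    if len(Q)==4: print(Q.mean(0).round(1), [float(np.arctan2(*(Q[i]-Q[i-1])[:2]).round(3)) for i in range(4)])
print(W(-95,-56),W(-85,-56))
E
```

```text
carr [[613.1, 19.1], [609.1, -97.6], [517.5, -94.3], [520.8, 24.8]] [[33.9, 8.9], [47.8, -107.0], [-43.3, -117.7], [-58.1, 0.5]]
[565.1 -37.   88. ] [1.632, -3.107, -1.534, 0.028]
near edge [[448.9, 231.6], [391.0, -145.4]] [[-160.8, 194.0], [-160.5, -187.5]]
guide [[584.3, 7.1], [581.8, -82.8], [545.9, -82.0], [548.7, 9.5]] [[7.3, -7.3], [18.5, -96.5], [-17.1, -101.2], [-28.3, -10.3]]
[565.2 -37.  100. ] [1.64, -3.113, -1.547, 0.03]
knob [[475.9, 128.1]] [[-118.3, 95.8]]
[475.77514905 -25.46746759] [485.65833219 -26.99150528]
```

```bash
python3 - <<'E'
from h import *
P=np.load("pics/w1.npy",allow_pickle=True).item(); t,p,R,s=pose()
for z in (0,-13,-19-13):
  print(z,[proj(P,p+R.apply([x,y,z])).round(0).tolist() for x in(-11,11) for y in (-42.7,-57,42.7)])
im=cv2.imread("pics/w1.png")[240:350,90:190];cv2.imwrite("pics/w1f.png",cv2.convertScaleAbs(cv2.resize(im,None,fx=5,fy=5,interpolation=cv2.INTER_CUBIC),alpha=2.5,beta=20))
E
```

```text
0 [[[190.0, 283.0]], [[160.0, 283.0]], [[373.0, 283.0]], [[187.0, 239.0]], [[155.0, 239.0]], [[377.0, 239.0]]]
-13 [[[183.0, 298.0]], [[149.0, 298.0]], [[381.0, 298.0]], [[179.0, 250.0]], [[144.0, 250.0]], [[386.0, 250.0]]]
-32 [[[169.0, 324.0]], [[131.0, 324.0]], [[396.0, 324.0]], [[164.0, 270.0]], [[124.0, 270.0]], [[402.0, 270.0]]]
```

View pics/w1f.png

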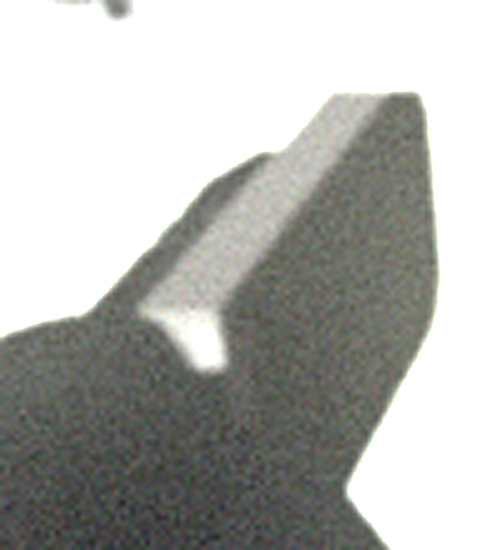

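Call:
move_arm --pt "0 0 2 0 0 0" --pt "0 0 3 0 0 0" --pt "0 0 3 0 0 0" --pt "0 0 3 0 0 0" --pt "0 0 2 0 0 0" --pt "0 0 2 0 0 0" --pt "0 0 1 0 0 0" --pt "0 0 0.5 0 0 0" --pt "0 0 0 0 0 0" --pt "0 0 0 0 0 0"

```text
time_s: 3.15
eef_pos: [476.6, -25.9, 67.0]
ee_rot: [0.0, 0.997, -0.077, 0.001]
force: [0.1, -0.3, -0.2]
grip_width: 1.0
```

```bash
python3 - <<'E'
from h import *
go([475.8,-25.5,61],-.153)
P=eyes.camera_params("wrist");im=eyes.capture("wrist");cv2.imwrite("pics/w2.png",im)
Q=eyes.camera_params("scene");im=eyes.capture("scene");cv2.imwrite("pics/s2.png",cv2.resize(im[160:290,200:390],None,fx=4,fy=4,interpolation=cv2.INTER_CUBIC))
E
```

```text
t 3.15 pos [476.6 -25.9  67. ] F [ 0.1 -0.3 -0.2] delta cm [-0.08 -0.03  0.6 ] turn [ 0.01 -0.08 -0.02]
```

View pics/w2.png

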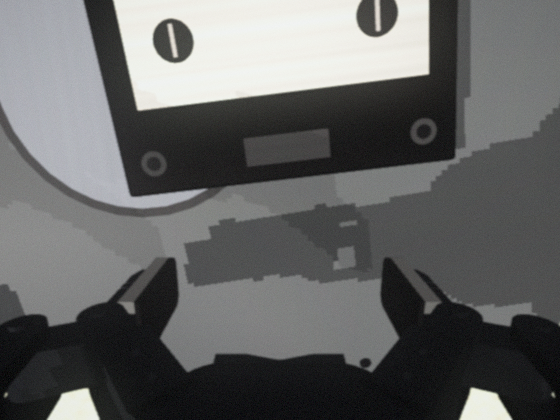

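View pics/s2.png

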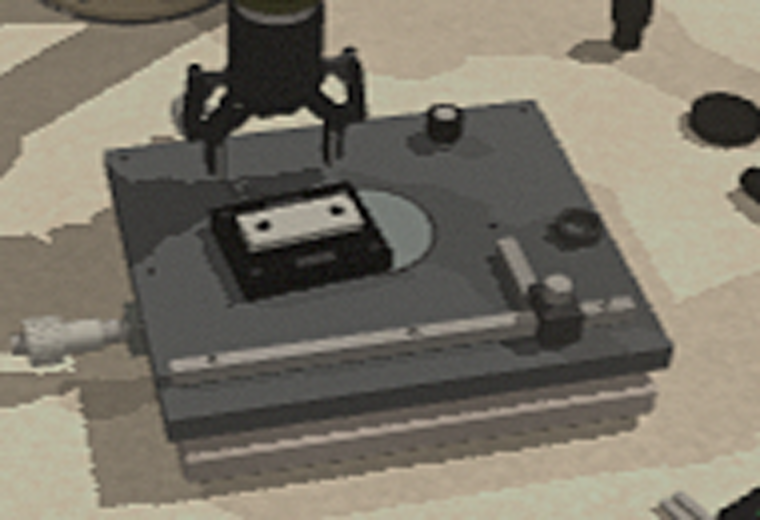

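The fingertips show at (212,172) and (330,160) in the scene crop, just behind the carriage and above the plate. I'll work out their height.

```bash
python3 - <<'E'
from h import *
Q=eyes.camera_params("scene");t,p,R,s=pose()
for dz in (0,-6,-13,-20):
  print(dz,[((proj(Q,p+R.apply([x,y,dz]))[0]-[200,160])*4).round(0).tolist() for y in(47,-47) for x in (8,-8)])
E
```

```text
0 [[217.0, 193.0], [214.0, 181.0], [329.0, 179.0], [325.0, 168.0]]
-6 [[217.0, 188.0], [214.0, 176.0], [330.0, 174.0], [325.0, 162.0]]
-13 [[217.0, 181.0], [214.0, 169.0], [330.0, 167.0], [325.0, 155.0]]
-20 [[217.0, 174.0], [214.0, 162.0], [330.0, 160.0], [326.0, 149.0]]
```

Call:
move_arm --pt "0 0 0.3 0 0 0" --pt "0 0 0.3 0 0 0" --pt "0.5 0 0 0 0 0" --pt "0.8 0 0 0 0 0" --pt "0.8 0 0 0 0 0" --pt "0.8 0 0 0 0 0" --pt "0.8 0 0 0 0 0" --pt "0.8 0 0 0 0 0" --pt "0.5 0 0 0 0 0" --pt "0 0 0 0 0 0"

```text
time_s: 4.25
eef_pos: [526.2, -33.5, 60.1]
ee_rot: [0.0, 0.997, -0.077, 0.0]
force: [-0.4, 0.0, -0.0]
grip_width: 1.003
```

```bash
python3 - <<'E'
from h import *
go([475.8,-25.5,61],-.153); print(S(pose()[1]))
im=eyes.capture("wrist");cv2.imwrite("pics/w3.png",im)
E
```

```text
t 4.25 pos [526.2 -33.5  60.1] F [-0.4  0.  -0. ] delta cm [-5.1  -0.02 -0.09] turn [ 0.   -0.02 -0.03]
[-43.97479564 -56.27292637]
```

View pics/w3.png

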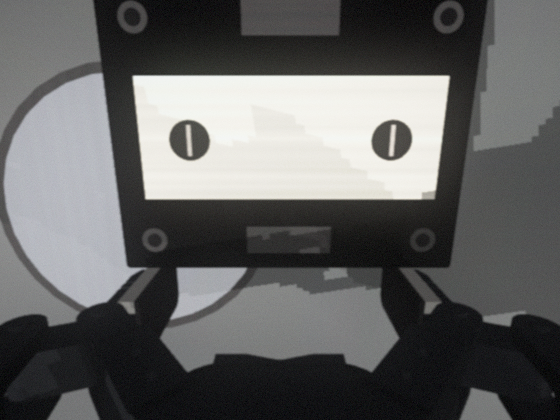

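The carriage now sits square against both fingertips, its near edge at row 267. I'll keep pushing towards the rail.

Call:
move_arm --pt "0.3 0 0 0 0 0" --pt "0.6 0 0 0 0 0" --pt "0.6 0 0 0 0 0" --pt "0.6 0 0 0 0 0" --pt "0.6 0 0 0 0 0" --pt "0.6 0 0 0 0 0" --pt "0.6 0 0 0 0 0" --pt "0.4 0 0 0 0 0" --pt "0.2 0 0 0 0 0" --pt "0 0 0 0 0 0"

```text
time_s: 5.3
eef_pos: [569.8, -40.2, 60.2]
ee_rot: [-0.0, 0.997, -0.077, -0.0]
force: [-3.5, 0.4, 1.2]
grip_width: 1.001
```

```bash
python3 - <<'E'
from h import *
go([475.8,-25.5,61],-.153); print(S(pose()[1]))
P=eyes.camera_params("wrist");im=eyes.capture("wrist");cv2.imwrite("pics/w4.png",im);np.save("pics/w4.npy",P,allow_pickle=True)
for v in(264,267,270): print(S(ray("w",(280,v),88,P)))
E
```

```text
t 5.3 pos [569.8 -40.2  60.2] F [-3.5  0.4  1.2] delta cm [-9.51 -0.02 -0.07] turn [-0.    0.04 -0.03]
[  0.17008401 -56.25280786]
[ 11.71867409 -55.32797207]
[ 10.50900842 -55.32760516]
[  9.29325869 -55.3272364 ]
```

View pics/w4.png

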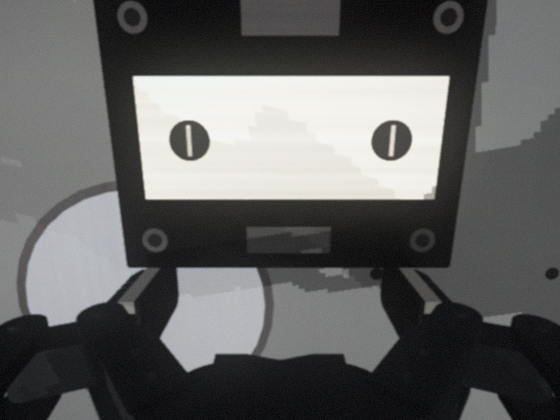

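Call:
move_arm --pt "0.1 0 0 0 0 0" --pt "0.1 0 0 0 0 0" --pt "0.1 0 0 0 0 0" --pt "0.1 0 0 0 0 0" --pt "0.1 0 0 0 0 0" --pt "0.1 0 0 0 0 0" --pt "0.1 0 0 0 0 0" --pt "0.1 0 0 0 0 0" --pt "0 0 0 0 0 0" --pt "0 0 0 0 0 0"

```text
time_s: 6.35
eef_pos: [577.6, -41.4, 60.2]
ee_rot: [-0.0, 0.997, -0.077, -0.0]
force: [-5.3, 0.9, 2.1]
grip_width: 1.0
```

Call:
move_arm --pt "0.03 0 0 0 0 0" --pt "0.03 0 0 0 0 0" --pt "0.03 0 0 0 0 0" --pt "0.03 0 0 0 0 0" --pt "0 0 0 0 0 0" --pt "0 0 0 0 0 0" --pt "0 0 0 0 0 0" --pt "0 0 0 0 0 0" --pt "0 0 0 0 0 0" --pt "0 0 0 0 0 0"

```text
time_s: 7.35
eef_pos: [578.7, -41.6, 60.2]
ee_rot: [-0.0, 0.997, -0.077, -0.0]
force: [-5.3, 1.3, 2.1]
grip_width: 0.998
```

Call:
move_arm --pt "0.03 0 0 0 0 0" --pt "0.03 0 0 0 0 0" --pt "0.03 0 0 0 0 0" --pt "0.03 0 0 0 0 0" --pt "0 0 0 0 0 0" --pt "0 0 0 0 0 0" --pt "0 0 0 0 0 0" --pt "0 0 0 0 0 0" --pt "0 0 0 0 0 0" --pt "0 0 0 0 0 0"

```text
time_s: 8.35
eef_pos: [578.9, -41.6, 60.2]
ee_rot: [-0.0, 0.997, -0.077, -0.002]
force: [-11.8, 1.5, 6.3]
grip_width: 1.001
```

```bash
python3 - <<'E'
from h import *
print(S(pose()[1]),pose()[3]["force"],pose()[3]["wrist_torque"])
im=eyes.capture("scene");cv2.imwrite("pics/s5.png",cv2.resize(im[180:280,210:370],None,fx=5,fy=5,interpolation=cv2.INTER_CUBIC))
E
```

```text
[  9.37678923 -56.23266002] [-11.83893554   1.53873395   6.30136688] [ 0.19435874  1.63965745 -0.02138112]
```

View pics/s5.png

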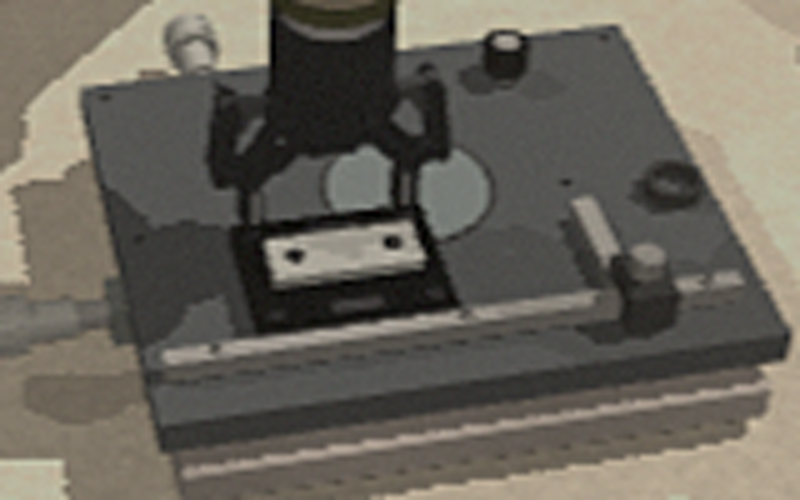

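Call:
move_arm --pt "-0.3 0 0 0 0 0" --pt "-0.6 0 0 0 0 0" --pt "-0.6 0 0 0 0 0" --pt "0 0 -3.3 0 0 0" --pt "0 0 -3.3 0 0 0" --pt "0 0 -3.4 0 0 0" --pt "2.3 3.1 0 0 0 0" --pt "2.3 3.1 0 0 0 0" --pt "2.3 3.0 0 0 0 0" --pt "0 0 0 0 0 -8.2"

```text
time_s: 9.4
eef_pos: [620.4, -144.9, 159.7]
ee_rot: [0.001, 1.0, -0.006, 0.001]
force: [0.1, 1.2, -0.1]
grip_width: 1.002
```

Call:
move_arm --pt "0 0 0 0 0 -8.2" --pt "0 0 0 0 0 -8.2" --pt "0 0 0 0 0 -8.2" --pt "0 0 0 0 0 -8.2" --pt "0 0 0 0 0 -8.2" --pt "0 0 0 0 0 -8.2" --pt "0 0 0 0 0 -8.2" --pt "0 0 0 0 0 -8.2" --pt "0 0 0 0 0 -8.2" --pt "0 0 0 0 0 -8" --grip 4

```text
time_s: 10.4
eef_pos: [619.5, -141.0, 160.3]
ee_rot: [0.0, 0.757, 0.653, 0.0]
force: [-0.1, 0.3, -0.1]
grip_width: 0.469
```

```bash
python3 - <<'E'
from h import *
go([*W(63,-148),160],-.153+np.pi/2); print(S(pose()[1]),pose()[3]["grip_width"])
P=eyes.camera_params("wrist");im=eyes.capture("wrist");cv2.imwrite("pics/w6.png",im);np.save("pics/w6.npy",P,allow_pickle=True)
im=eyes.capture("top");cv2.imwrite("pics/t6.png",cv2.resize(im[100:260,180:360],None,fx=4,fy=3.75,interpolation=cv2.INTER_CUBIC))
E
```

```text
t 10.4 pos [ 619.5 -141.   160.3] F [-0.1  0.3 -0.1] delta cm [ 0.03 -0.16  0.03] turn [0.04 0.   0.31]
[  64.60473995 -148.28335252] 0.46938123436923324
```

View pics/w6.png

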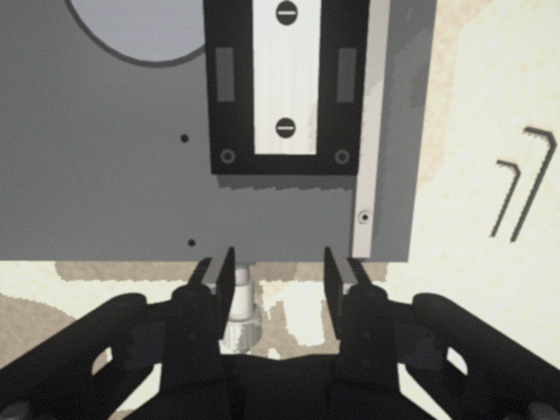

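View pics/t6.png

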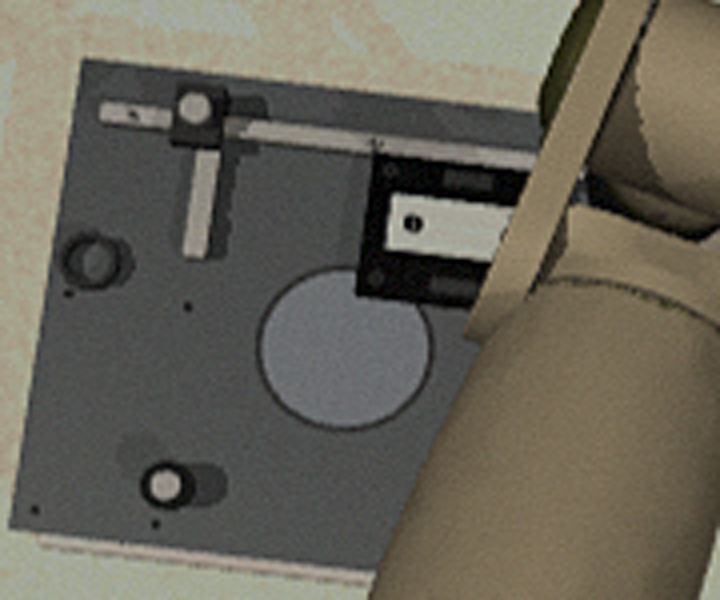

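```bash
python3 - <<'E'
from h import *
P=np.load("pics/w6.npy",allow_pickle=True).item()
for n,z,uv in(("near-right",88,(212,174)),("back-right",88,(357,174)),("rail in top hi",84,(372,5)),("rail in top low",84,(353,257)),("stage right edge",70,(100,261)),("",70,(407,261))): print(n,S(ray("w",uv,z,P)).round(1))
t,p,R,s=pose()
for z in(0,-5,-10,-13): print(z,[proj(P,p+R.apply([x,20,z]))[0].round(0).tolist() for x in(-8.5,8.5)])
c=lambda u,v:(180+(u-1.5)/4,100+(v-1.5)/3.75)
for n,z,uv in(("stop inner near",84,(207,258)),("stop inner far",84,(219,152)),("carr BL",88,(374,153)),("carr NL",88,(357,295))): print(n,S(ray("top",c(*uv),z)).round(1))
E
python3 - <<'E'
import cv2
im=cv2.imread("pics/w6.png")[230:330,180:380];cv2.imwrite("pics/w6f.png",cv2.convertScaleAbs(cv2.resize(im,None,fx=4,fy=4,interpolation=cv2.INTER_CUBIC),alpha=2.5,beta=20))
E
```

```text
near-right [  20.4 -118.1]
back-right [ 113.6 -117.6]
rail in top hi [116.9 -19.5]
rail in top low [ 115.5 -176.9]
stage right edge [ -69.7 -187. ]
 [ 159.4 -186. ]
0 [[324.0, 283.0], [325.0, 249.0]]
-5 [[325.0, 288.0], [327.0, 253.0]]
-10 [[327.0, 294.0], [328.0, 258.0]]
-13 [[328.0, 297.0], [329.0, 261.0]]
stop inner near [32.1 92. ]
stop inner far [103.3  94.3]
carr BL [114.1  -1.1]
carr NL [19.  -2.9]
```

View pics/w6f.png

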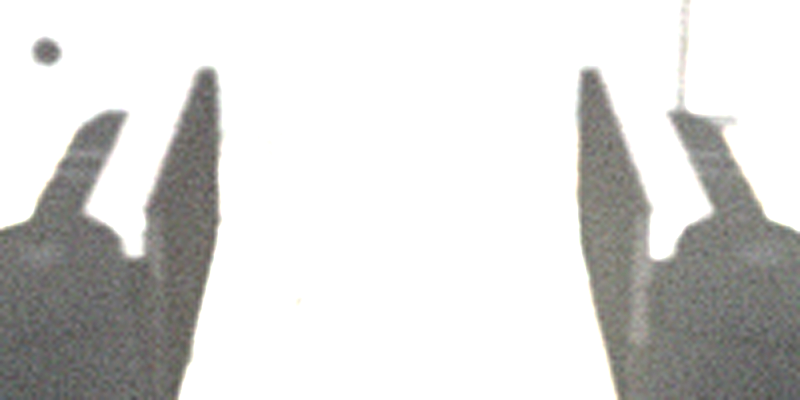

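Call:
move_arm --pt "0 -0.15 2 0 0 0.3" --pt "0 0 3 0 0 0" --pt "0 0 2.4 0 0 0" --pt "0 0 1 0 0 0" --pt "0 0 0 0 0 0" --pt "0.5 0 0 0 0 0" --pt "0.6 0 0 0 0 0" --pt "0.6 0 0 0 0 0" --pt "0.5 0 0 0 0 0" --pt "0 0 0 0 0 0"

```text
time_s: 11.5
eef_pos: [621.9, -118.9, 77.2]
ee_rot: [0.001, 0.761, 0.649, -0.0]
force: [-0.9, -1.4, 1.7]
grip_width: 0.47
```

```bash
python3 - <<'E'
from h import *
go([*W(63,-125),76],-.153+np.pi/2); print(S(pose()[1]),pose()[3]["grip_width"])
P=eyes.camera_params("wrist");im=eyes.capture("wrist");cv2.imwrite("pics/w7.png",im);np.save("pics/w7.npy",P,allow_pickle=True)
E
```

```text
t 11.5 pos [ 621.9 -118.9   77.2] F [-0.9 -1.4  1.7] delta cm [ 0.11 -0.06  0.12] turn [ 0.07  0.07 -0.29]
[  63.64171107 -126.07006465] 0.4697596590090537
```

View pics/w7.png

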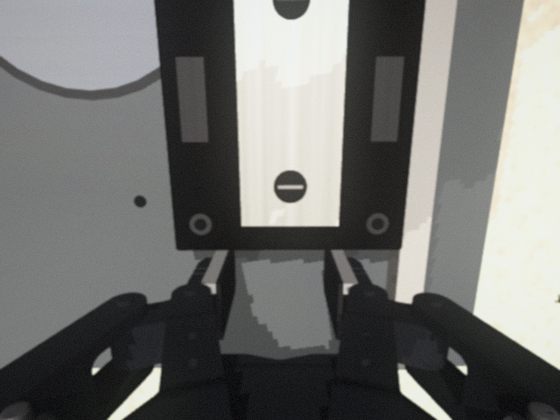

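Call:
move_arm --pt "0.2 0 0 0 0 -0.3" --pt "0.5 0 0 0 0 0" --pt "0.6 0 0 0 0 0" --pt "0.6 0 0 0 0 0" --pt "0.6 0 0 0 0 0" --pt "0.6 0 0 0 0 0" --pt "0.6 0 0 0 0 0" --pt "0.6 0 0 0 0 0" --pt "0.4 0 0 0 0 0" --pt "0 0 0 0 0 0"

```text
time_s: 12.55
eef_pos: [629.1, -72.6, 76.7]
ee_rot: [0.001, 0.759, 0.651, 0.0]
force: [0.6, -2.6, 1.4]
grip_width: 0.471
```

```bash
python3 - <<'E'
from h import *
go([*W(63,-37),76],-.153+np.pi/2); print(S(pose()[1]))
P=eyes.camera_params("wrist");im=eyes.capture("wrist");cv2.imwrite("pics/w8.png",im);np.save("pics/w8.npy",P,allow_pickle=True)
E
```

```text
t 12.55 pos [629.1 -72.6  76.7] F [ 0.6 -2.6  1.4] delta cm [ 4.22 -0.07  0.07] turn [ 0.06  0.02 -0.02]
[ 63.69854477 -79.24068669]
```

View pics/w8.png

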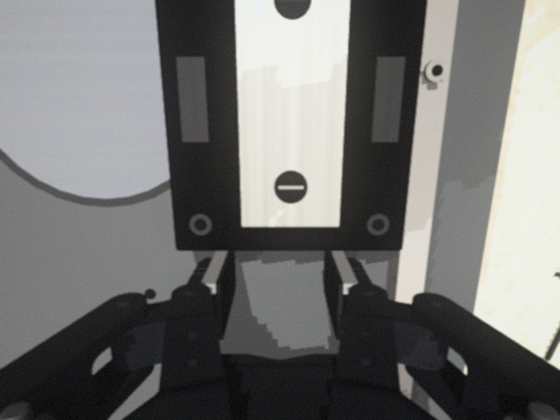

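Call:
move_arm --pt "0.2 0 0 0 0 0" --pt "0.5 0 0 0 0 0" --pt "0.6 0 0 0 0 0" --pt "0.6 0 0 0 0 0" --pt "0.5 0 0 0 0 0" --pt "0.5 0 0 0 0 0" --pt "0.4 0 0 0 0 0" --pt "0.2 0 0 0 0 0" --pt "0.1 0 0 0 0 0" --pt "0 0 0 0 0 0"

```text
time_s: 13.6
eef_pos: [634.3, -37.6, 76.5]
ee_rot: [0.0, 0.759, 0.651, -0.0]
force: [-1.4, -5.1, 2.0]
grip_width: 0.467
```

```bash
python3 - <<'E'
from h import *
go([*W(63,-37),76],-.153+np.pi/2); print(S(pose()[1]))
im=eyes.capture("wrist");cv2.imwrite("pics/w9.png",im)
im=eyes.capture("scene");cv2.imwrite("pics/s9.png",cv2.resize(im[180:280,210:370],None,fx=5,fy=5,interpolation=cv2.INTER_CUBIC))
E
```

```text
t 13.6 pos [634.3 -37.6  76.5] F [-1.4 -5.1  2. ] delta cm [ 0.68 -0.06  0.05] turn [ 0.03  0.04 -0.04]
[ 63.56490279 -43.78983007]
```

View pics/w9.png

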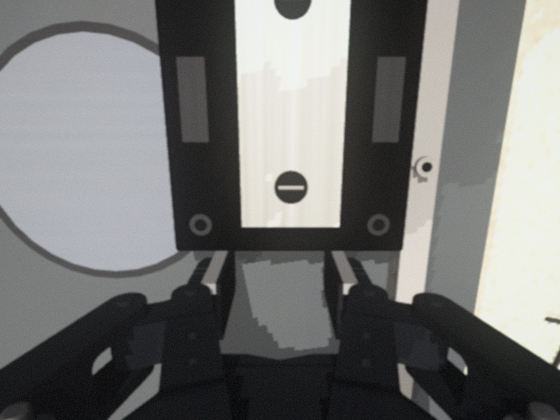

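View pics/s9.png

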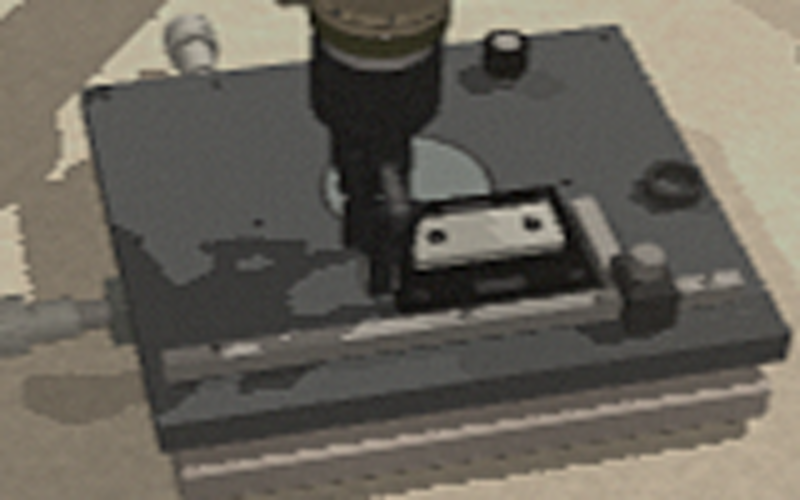

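Call:
move_arm --pt "0.07 0 0 0 0 0" --pt "0.07 0 0 0 0 0" --pt "0.07 0 0 0 0 0" --pt "0.07 0 0 0 0 0" --pt "0.07 0 0 0 0 0" --pt "0.05 0 0 0 0 0" --pt "0 0 0 0 0 0" --pt "0 0 0 0 0 0" --pt "0 0 0 0 0 0" --pt "0 0 0 0 0 0"

```text
time_s: 14.7
eef_pos: [634.9, -33.7, 76.5]
ee_rot: [0.0, 0.759, 0.651, -0.0]
force: [-1.6, -5.3, 2.9]
grip_width: 0.465
```

Call:
move_arm --pt "0.03 0 0 0 0 0" --pt "0.03 0 0 0 0 0" --pt "0.03 0 0 0 0 0" --pt "0.03 0 0 0 0 0" --pt "0 0 0 0 0 0" --pt "0 0 0 0 0 0" --pt "0 0 0 0 0 0" --pt "0 0 0 0 0 0" --pt "0 0 0 0 0 0" --pt "0 0 0 0 0 0"

```text
time_s: 15.7
eef_pos: [635.1, -32.6, 76.5]
ee_rot: [0.0, 0.759, 0.651, -0.0]
force: [-1.2, -6.7, 3.2]
grip_width: 0.471
```

Call:
move_arm --pt "0.03 0 0 0 0 0" --pt "0.03 0 0 0 0 0" --pt "0.03 0 0 0 0 0" --pt "0.03 0 0 0 0 0" --pt "0 0 0 0 0 0" --pt "0 0 0 0 0 0" --pt "0 0 0 0 0 0" --pt "0 0 0 0 0 0" --pt "0 0 0 0 0 0" --pt "0 0 0 0 0 0"

```text
time_s: 16.7
eef_pos: [635.3, -31.4, 76.5]
ee_rot: [0.0, 0.759, 0.651, -0.0]
force: [-2.0, -6.4, 3.6]
grip_width: 0.467
```

Call:
move_arm --pt "0.02 0 0 0 0 0" --pt "0.02 0 0 0 0 0" --pt "0.02 0 0 0 0 0" --pt "0.02 0 0 0 0 0" --pt "0 0 0 0 0 0" --pt "0 0 0 0 0 0" --pt "0 0 0 0 0 0" --pt "0 0 0 0 0 0" --pt "0 0 0 0 0 0" --pt "0 0 0 0 0 0"

```text
time_s: 17.7
eef_pos: [635.4, -30.6, 76.5]
ee_rot: [0.0, 0.759, 0.651, -0.0]
force: [-1.2, -6.3, 3.3]
grip_width: 0.468
```

Call:
move_arm --pt "0.03 0 0 0 0 0" --pt "0.03 0 0 0 0 0" --pt "0.03 0 0 0 0 0" --pt "0.03 0 0 0 0 0" --pt "0 0 0 0 0 0" --pt "0 0 0 0 0 0" --pt "0 0 0 0 0 0" --pt "0 0 0 0 0 0" --pt "0 0 0 0 0 0" --pt "0 0 0 0 0 0"

```text
time_s: 18.7
eef_pos: [635.5, -29.7, 76.5]
ee_rot: [0.001, 0.759, 0.651, -0.0]
force: [-0.9, -7.7, 3.4]
grip_width: 0.471
```

```bash
python3 - <<'E'
from h import *
print(S(pose()[1]),pose()[3]["force"])
im=eyes.capture("scene");cv2.imwrite("pics/s10.png",cv2.resize(im[210:255,285:355],None,fx=10,fy=10,interpolation=cv2.INTER_CUBIC))
im=eyes.capture("top");cv2.imwrite("pics/t10.png",cv2.resize(im[110:210,200:320],None,fx=6,fy=6,interpolation=cv2.INTER_CUBIC))
E
```

```text
[ 63.54982342 -35.8386263 ] [-0.93863041 -7.70953794  3.4366042 ]
```

View pics/s10.png

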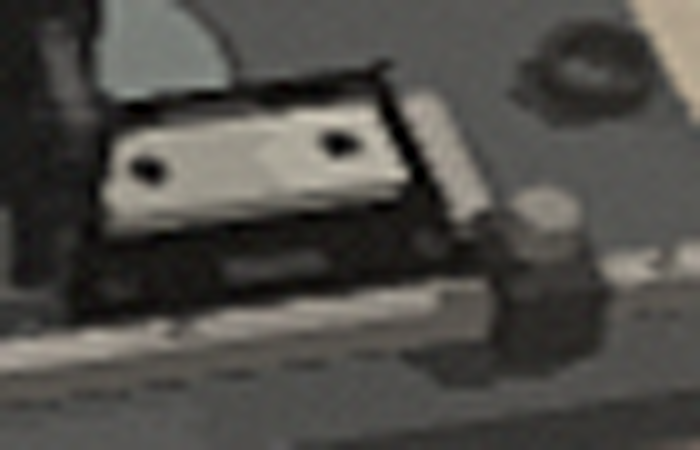

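View pics/t10.png

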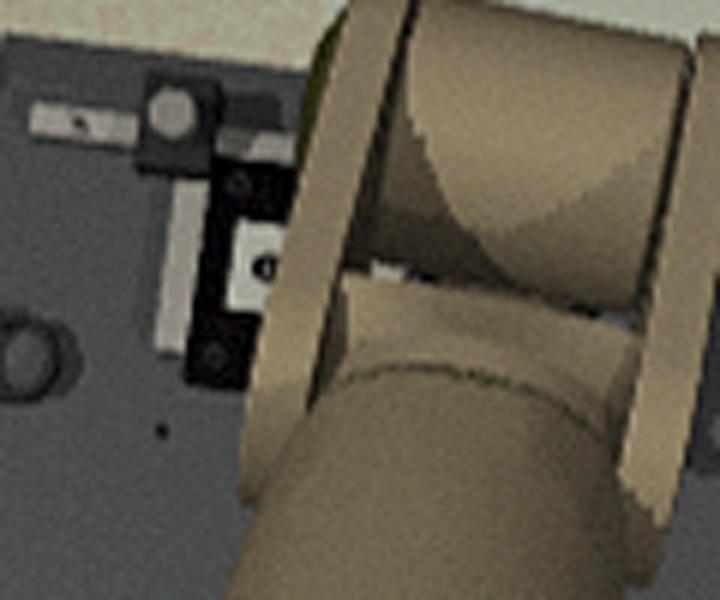

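The carriage looks nearly at the stop: in the top crop its left end runs along the stop bar from (210,180) to (187,375). The force is still only sliding friction.

Call:
move_arm --pt "0.02 0 0 0 0 0" --pt "0.02 0 0 0 0 0" --pt "0.02 0 0 0 0 0" --pt "0.02 0 0 0 0 0" --pt "0.02 0 0 0 0 0" --pt "0 0 0 0 0 0" --pt "0 0 0 0 0 0" --pt "0 0 0 0 0 0" --pt "0 0 0 0 0 0" --pt "0 0 0 0 0 0"

```text
time_s: 19.8
eef_pos: [635.6, -29.6, 76.5]
ee_rot: [0.001, 0.759, 0.651, -0.001]
force: [-3.0, -12.1, 3.6]
grip_width: 0.471
```

Call:
move_arm --pt "0.02 0 0 0 0 0" --pt "0.02 0 0 0 0 0" --pt "0.02 0 0 0 0 0" --pt "0.02 0 0 0 0 0" --pt "0 0 0 0 0 0" --pt "0 0 0 0 0 0" --pt "0 0 0 0 0 0" --pt "0 0 0 0 0 0" --pt "0 0 0 0 0 0" --pt "0 0 0 0 0 0"

```text
time_s: 20.8
eef_pos: [635.6, -29.6, 76.6]
ee_rot: [0.001, 0.759, 0.651, -0.001]
force: [-4.1, -15.2, 3.2]
grip_width: 0.468
```

Call:
move_arm --pt "-0.4 0 0 0 0 0" --pt "-1 0 0 0 0 0" --pt "0 0 -2.7 0 0 0" --pt "0 0 -2.7 0 0 0" --pt "0 0 -2.7 0 0 0" --pt "2.7 -2.5 0 0 0 0" --pt "2.7 -2.4 0 0 0 0" --pt "2.7 -2.4 0 0 0 0" --pt "0 0 0 0 0 8.1" --pt "0 0 0 0 0 8.2"

```text
time_s: 21.8
eef_pos: [573.3, 51.5, 157.3]
ee_rot: [-0.0, 0.845, 0.535, 0.0]
force: [0.2, -0.3, -0.2]
grip_width: 0.465
```

Call:
move_arm --pt "0 0 0 0 0 8.2" --pt "0 0 0 0 0 8.2" --pt "0 0 0 0 0 8.2" --pt "0 0 0 0 0 8.2" --pt "0 0 0 0 0 8.2" --pt "0 0 0 0 0 8.2" --pt "0 0 0 0 0 8.2" --pt "0 0 0 0 0 8.2" --pt "0 0 0 0 0 8.1" --pt "0 0 0 0 0 0" --grip 0

```text
time_s: 22.8
eef_pos: [573.7, 50.5, 157.0]
ee_rot: [-0.0, 0.997, -0.077, -0.0]
force: [0.3, -0.6, 0.3]
grip_width: -0.002
```

```bash
python3 - <<'E'
from h import *
go([*W(-8,32),76],-.153); print(S(pose()[1]),pose()[3]["grip_width"])
P=eyes.camera_params("wrist");im=eyes.capture("wrist");cv2.imwrite("pics/w11.png",im);np.save("pics/w11.npy",P,allow_pickle=True)
im=eyes.capture("top");cv2.imwrite("pics/t11.png",cv2.resize(im[110:210,200:320],None,fx=6,fy=6,interpolation=cv2.INTER_CUBIC))
E
```

```text
t 22.8 pos [573.7  50.5 157. ] F [ 0.3 -0.6  0.3] delta cm [0.18 0.2  8.1 ] turn [-0.04  0.04 -0.1 ]
[-9.78420946 33.9705023 ] -0.00199492156429988
```

View pics/w11.png

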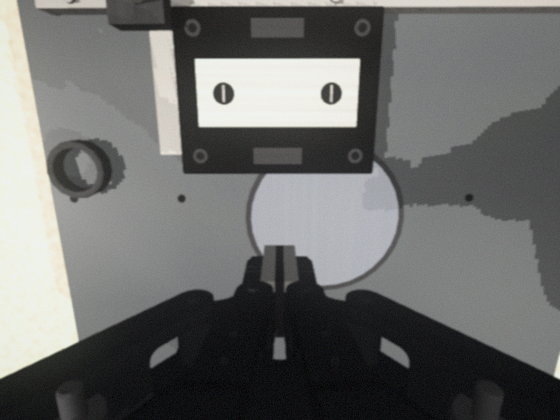

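View pics/t11.png

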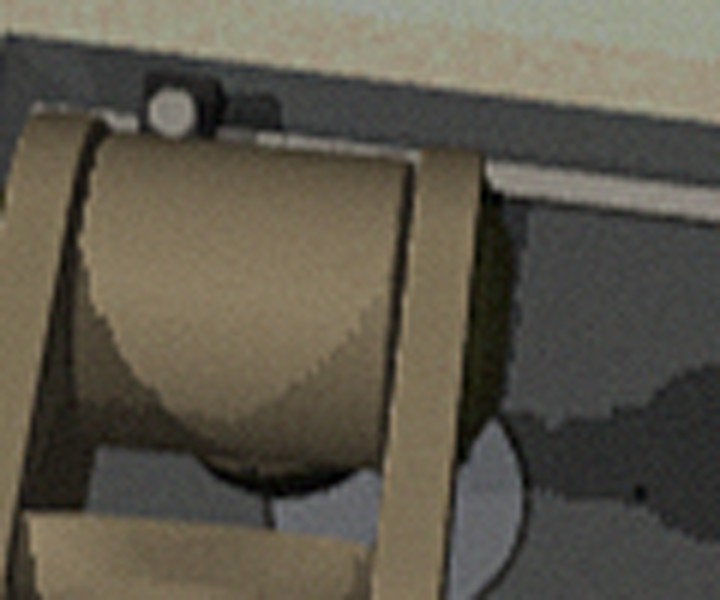

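The carriage looks square in the corner, with the stop bar along its left end and the rail behind. I'll press it once more towards the rail at mid-side with the closed fingers.

Call:
move_arm --pt "0 0.2 2 0 0 0" --pt "0 0 3 0 0 0" --pt "0 0 2 0 0 0" --pt "0 0 1.1 0 0 0" --pt "0 0 0 0 0 0" --pt "0.5 0 0 0 0 0" --pt "0.5 0 0 0 0 0" --pt "0.4 0 0 0 0 0" --pt "0.2 0 0 0 0 0" --pt "0 0 0 0 0 0"

```text
time_s: 23.9
eef_pos: [589.8, 45.9, 76.5]
ee_rot: [0.0, 0.997, -0.077, 0.0]
force: [0.3, 0.6, 0.5]
grip_width: 0.002
```

Call:
move_arm --pt "0.05 0 0 0 0 0" --pt "0.05 0 0 0 0 0" --pt "0.05 0 0 0 0 0" --pt "0.05 0 0 0 0 0" --pt "0 0 0 0 0 0" --pt "0 0 0 0 0 0" --pt "0 0 0 0 0 0" --pt "0 0 0 0 0 0" --pt "0 0 0 0 0 0" --pt "0 0 0 0 0 0"

```text
time_s: 24.9
eef_pos: [591.4, 45.7, 76.3]
ee_rot: [0.0, 0.997, -0.077, -0.0]
force: [0.1, -0.2, 0.7]
grip_width: 0.0
```

Call:
move_arm --pt "0.04 0 0 0 0 0" --pt "0.04 0 0 0 0 0" --pt "0.04 0 0 0 0 0" --pt "0.04 0 0 0 0 0" --pt "0 0 0 0 0 0" --pt "0 0 0 0 0 0" --pt "0 0 0 0 0 0" --pt "0 0 0 0 0 0" --pt "0 0 0 0 0 0" --pt "0 0 0 0 0 0"

```text
time_s: 25.9
eef_pos: [592.2, 45.6, 76.3]
ee_rot: [0.0, 0.997, -0.077, -0.001]
force: [-6.4, 0.5, 4.6]
grip_width: -0.002
```

Call:
move_arm --pt "0.03 0 0 0 0 0" --pt "0.03 0 0 0 0 0" --pt "0.03 0 0 0 0 0" --pt "0.03 0 0 0 0 0" --pt "0 0 0 0 0 0" --pt "0 0 0 0 0 0" --pt "0 0 0 0 0 0" --pt "0 0 0 0 0 0" --pt "0 0 0 0 0 0" --pt "0 0 0 0 0 0"

```text
time_s: 26.9
eef_pos: [592.3, 45.5, 76.3]
ee_rot: [0.0, 0.997, -0.077, -0.003]
force: [-12.4, 0.5, 7.9]
grip_width: -0.0
```

Call:
move_arm --pt "-0.4 0 0 0 0 0" --pt "-1.1 0 0 0 0 0" --pt "0 0 -2.7 0 0 0" --pt "0 0 -2.7 0 0 0" --pt "0 0 -2.7 0 0 0" --pt "2.2 3.1 0 0 0 0" --pt "2.2 3.1 0 0 0 0" --pt "2.2 3.0 0 0 0 0" --pt "0 0 0 0 0 -8.1" --pt "0 0 0 0 0 -8.2"

```text
time_s: 27.9
eef_pos: [630.9, -54.6, 156.9]
ee_rot: [0.0, 0.998, 0.067, 0.0]
force: [0.3, -0.1, 0.2]
grip_width: -0.003
```

Call:
move_arm --pt "0 0 0 0 0 -8.2" --pt "0 0 0 0 0 -8.2" --pt "0 0 0 0 0 -8.2" --pt "0 0 0 0 0 -8.2" --pt "0 0 0 0 0 -8.2" --pt "0 0 0 0 0 -8.2" --pt "0 0 0 0 0 -8.2" --pt "0 0 0 0 0 -8.2" --pt "0 0 0 0 0 -8.1" --pt "0 0 0 0 0 0"

```text
time_s: 28.9
eef_pos: [630.6, -53.5, 157.3]
ee_rot: [0.0, 0.759, 0.651, 0.0]
force: [-0.2, 0.7, -0.2]
grip_width: 0.0
```

```bash
python3 - <<'E'
from h import *
go([*W(63,-55),76],-.153+np.pi/2); print(S(pose()[1]),pose()[3]["grip_width"])
P=eyes.camera_params("wrist");im=eyes.capture("wrist");cv2.imwrite("pics/w12.png",im);np.save("pics/w12.npy",P,allow_pickle=True)
im=eyes.capture("top");cv2.imwrite("pics/t12.png",cv2.resize(im[110:210,200:320],None,fx=6,fy=6,interpolation=cv2.INTER_CUBIC))
E
```

```text
t 28.9 pos [630.6 -53.5 157.3] F [-0.2  0.7 -0.2] delta cm [0.51 0.06 8.13] turn [0.04 0.   0.04]
[ 62.3368903  -60.11066915] 0.0003847681249833328
```

View pics/w12.png

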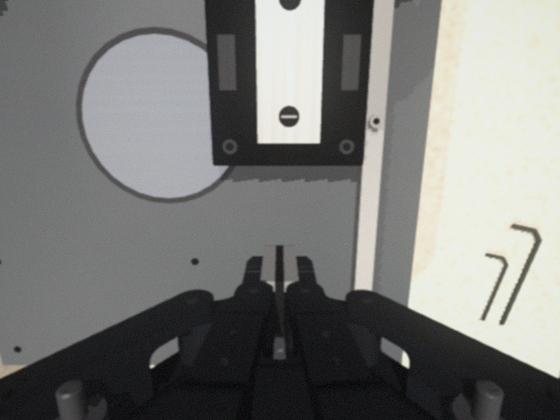

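View pics/t12.png

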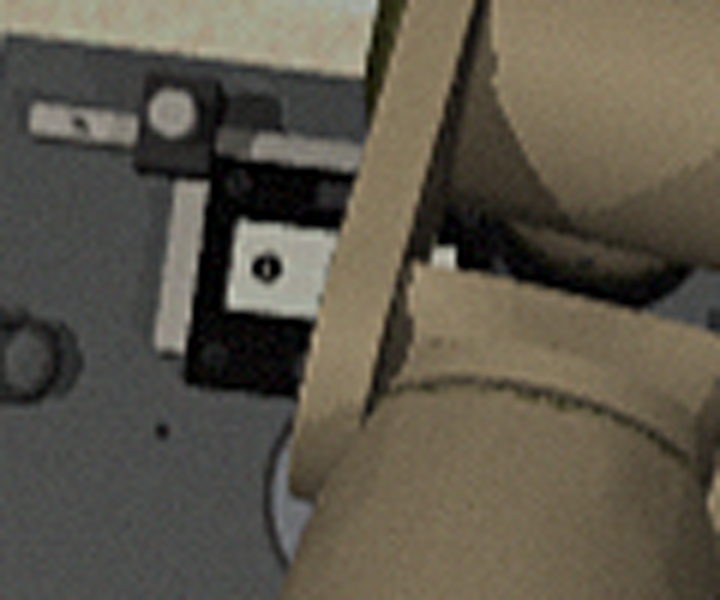

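Call:
move_arm --pt "0 0 2 0 0 0" --pt "0 0 3 0 0 0" --pt "0 0 2 0 0 0" --pt "0 0 1.1 0 0 0" --pt "0 0 0 0 0 0" --pt "0.6 0 0 0 0 0" --pt "0.7 0 0 0 0 0" --pt "0.6 0 0 0 0 0" --pt "0.3 0 0 0 0 0" --pt "0 0 0 0 0 0"

```text
time_s: 30.0
eef_pos: [634.0, -31.1, 76.6]
ee_rot: [0.0, 0.759, 0.651, 0.0]
force: [-1.5, -1.4, -0.2]
grip_width: -0.004
```

Call:
move_arm --pt "0.05 0 0 0 0 0" --pt "0.05 0 0 0 0 0" --pt "0.05 0 0 0 0 0" --pt "0.05 0 0 0 0 0" --pt "0 0 0 0 0 0" --pt "0 0 0 0 0 0" --pt "0 0 0 0 0 0" --pt "0 0 0 0 0 0" --pt "0 0 0 0 0 0" --pt "0 0 0 0 0 0"

```text
time_s: 31.0
eef_pos: [634.2, -29.7, 76.3]
ee_rot: [-0.0, 0.759, 0.651, -0.0]
force: [0.5, -0.9, -0.4]
grip_width: -0.006
```

Call:
move_arm --pt "0.04 0 0 0 0 0" --pt "0.04 0 0 0 0 0" --pt "0.04 0 0 0 0 0" --pt "0.04 0 0 0 0 0" --pt "0 0 0 0 0 0" --pt "0 0 0 0 0 0" --pt "0 0 0 0 0 0" --pt "0 0 0 0 0 0" --pt "0 0 0 0 0 0" --pt "0 0 0 0 0 0"

```text
time_s: 32.0
eef_pos: [634.2, -29.5, 76.3]
ee_rot: [0.001, 0.759, 0.651, -0.001]
force: [-1.8, -7.4, -0.3]
grip_width: -0.002
```

Call:
move_arm --pt "0.02 0 0 0 0 0" --pt "0.02 0 0 0 0 0" --pt "0.02 0 0 0 0 0" --pt "0.02 0 0 0 0 0" --pt "0 0 0 0 0 0" --pt "0 0 0 0 0 0" --pt "0 0 0 0 0 0" --pt "0 0 0 0 0 0" --pt "0 0 0 0 0 0" --pt "0 0 0 0 0 0"

```text
time_s: 33.0
eef_pos: [634.3, -29.5, 76.3]
ee_rot: [0.001, 0.759, 0.651, -0.001]
force: [-3.5, -10.8, 1.0]
grip_width: 0.003
```

Call:
move_arm --pt "-0.4 0 0 0 0 0" --pt "-1.2 0 0 0 0 0" --pt "0 0 -3 0 0 0" --pt "0 0 -4 0 0 0" --pt "0 0 -4 0 0 0" --pt "-3.5 -3 0 0 0 0" --pt "-3.5 -3 0 0 0 0" --pt "-3.5 -3 0 0 0 0" --pt "-3.5 -3 0 0 0 0" --pt "-3.5 -3 0 0 0 0"

```text
time_s: 34.0
eef_pos: [455.5, -194.3, 186.4]
ee_rot: [0.0, 0.759, 0.651, 0.0]
force: [0.4, -0.6, -0.3]
grip_width: -0.002
```

Call:
move_arm --pt "-3 -1 0 0 0 0" --pt "-3 -1 0 0 0 0" --pt "-2 0 0 0 0 0" --pt "-2 0 0 0 0 0" --pt "0 0 0 0 0 0" --pt "0 0 0 0 0 0" --pt "0 0 0 0 0 0" --pt "0 0 0 0 0 0" --pt "0 0 0 0 0 0" --pt "0 0 0 0 0 0"

```text
time_s: 35.0
eef_pos: [422.2, -288.6, 186.4]
ee_rot: [0.0, 0.759, 0.651, 0.0]
force: [0.6, 0.7, -0.2]
grip_width: 0.003
```

```bash
python3 - <<'E'
from h import *
print(pose()[0],S(pose()[1]),pose()[3]["force"])
im=eyes.capture("top");cv2.imwrite("pics/t13r.png",im);cv2.imwrite("pics/t13.png",cv2.resize(im[110:210,200:320],None,fx=6,fy=6,interpolation=cv2.INTER_CUBIC))
im=eyes.capture("scene");cv2.imwrite("pics/s13.png",cv2.resize(im[180:280,210:370],None,fx=5,fy=5,interpolation=cv2.INTER_CUBIC))
E
```

```text
35.0 [-107.8625099  -324.25938418] [ 0.61664232  0.7448276  -0.21672037]
```

View pics/t13.png

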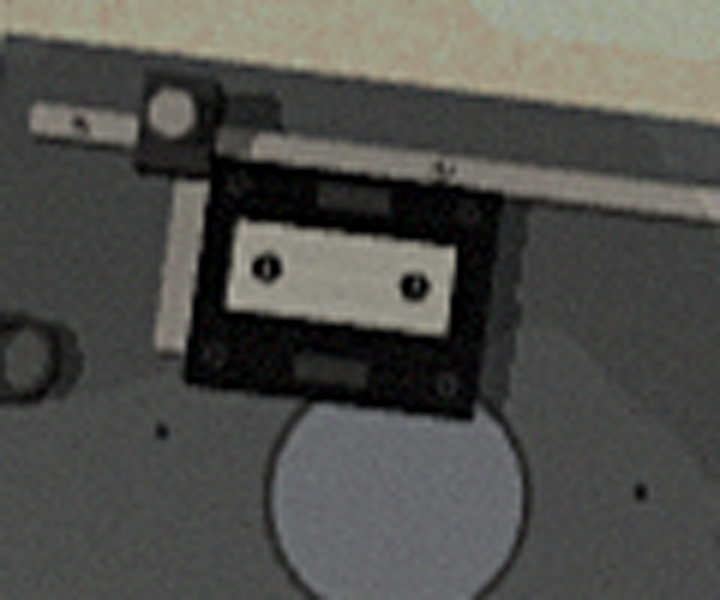

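View pics/s13.png

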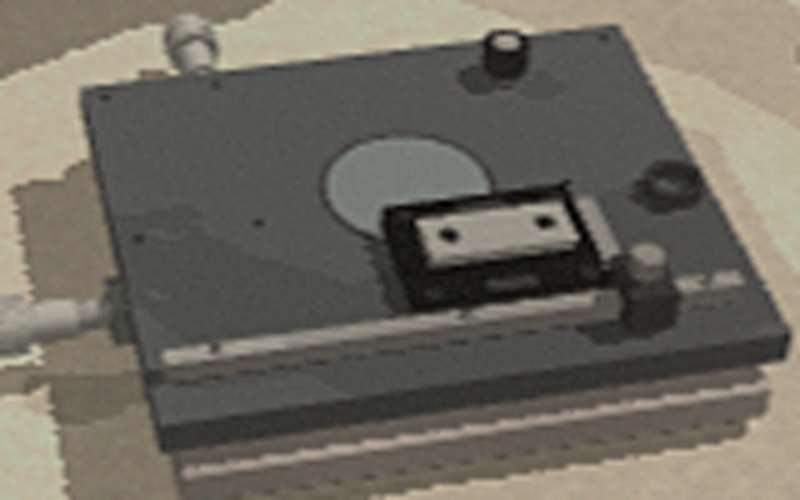

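View pics/t13r.png

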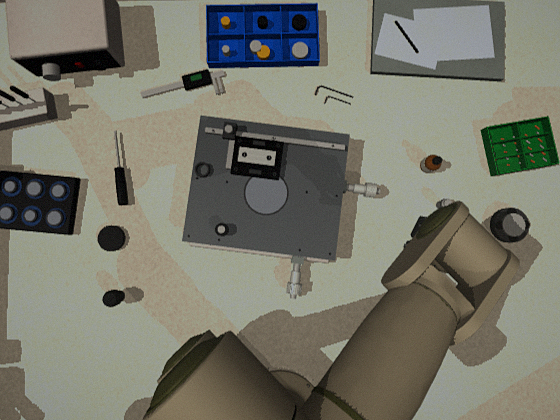

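```bash
python3 -c "
from rig import order;print(order.finish_job())"
```

```text
the job is handed in; nothing more can be done
None
```

The carriage is seated square in the corner, its long back side against the back rail and its left end against the end stop. I handed the job in at about 35 s of the allowed 51 s.

- **Pushes:** I pushed the near side with both open fingertips until the carriage squared up and met the rail. I then pushed the right end along the rail to the stop. After that I pressed once more on each of those two sides with closed fingers, and drew the hand well clear to the right.
- **Contact checks:** In the second presses, the fingers came to rest with the force rising and moved only about 0.1 mm further. The stop position repeated to within 0.1 mm. The highest force I read was about 15 N.
- **Final pictures:** No gap shows at the rail or the stop. The knob, the ring and the other items appear in their places, except that the short objective on the right was hidden under the arm in the last top view.
- **Disagreement:** Measured in that top view, the carriage's back edge (slope 0.131) and the rail (0.118) differ by about 0.013. The guideway edge (0.118) matches the rail, so I took the difference as error in reading pixels off the picture.

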